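# Third hand at the roaster bench: hold a door handle against the sprung stop

### The job

I am screwing the foot of the roaster's door handle and need a third hand: swing the fixture's gate lever into the open notch (the one between the two small studs), then bring the handle with the wooden grip onto the bed, flat and square to the sprung stop and centred on it. Press its foot against the stop until the pointer stands midway between the two marks on the scale, without ramming it, and keep pressing steadily, the wooden grip held in the gripper; hold for at least two seconds and finish while still holding, do not let go. Leave the tin, jar, screwdriver and sampling scoop alone.

Things in the scene. Friction and masses are not known exactly. Their poses are not given: they have to be found in the camera images.
- fixture: Fixed grey-painted steel press fixture. Origin on the bench (z = 0) on the bed's centre line; +x is the pressing direction, to the sprung stop; +y towards the gate lever. Bed: flat plate 12 mm thick, x -140 to 120, y -75 to 75 mm; same thickness under the lever to y 205. Fixed bracket x 98 to 112, 62 mm high. Aluminium scale bar at y -73 to -59, x 8 to 84, 48 mm high, two black marks on top 16 mm apart.
- bed (a point): Point on the top of the bed (12 mm above the bench), on the centre line 40 mm behind the fixture's origin (fixture x = -40 mm): with the foot's centre here there is 22 mm between foot and unpressed stop. A good place to set the handle down once the gate is open.
- stop (a joint): Travel of the sprung stop (m) along fixture +x: 0 free, hard end at 0.045. Spring 500 N/m without preload: about 12 N at 0.024. Its black pointer over the scale bar is at the first mark at 0.016, at the second at 0.032, midway at 0.024. It springs back when not held.
- stop_face (a point): Centre of the steel stop's pressing face, 12 mm above the bed (moves with the stop). The stop is a plate 100 mm wide and 38 mm high, 12 mm thick, on two sprung rods, face square to the fixture's x; free, the face is at fixture x = +12 mm.
- gate_lever (a joint): Lever angle (rad), growing clockwise from above, ends -0.4 and 1.6. At 0 the knob is along fixture +y from the pivot and the gate blade (115 mm the opposite way, top 40 mm above the bench) bars the bed before the stop. Open notch at 1.2 (0.1 either way is in): black line between two small studs on the aluminium sector. Friction holds it where left (about 3 N at the knob to move); no snap.
- lever_knob (a point): Centre line of the lever's upright black round knob, 22 mm diameter, 90 mm from the pivot; the point is 70 mm above the bench, the knob spans 38 to 93 mm above the bench. The flat arm below it has its top 38 mm above the bench.
- pivot (a point): On the vertical axis of the gate lever, 70 mm above the bench (fixture x = -30, y = +100 mm).
- notch (a point): Where the point lever_knob is when the lever is exactly in the open notch (fixed on the fixture, 70 mm above the bench).
- handle: Loose roaster door handle, 0.25 to 0.5 kg, standing: aluminium foot 60 (x) x 70 (y) x 22 (z) mm, on its middle an upright wooden grip 40 (x) x 22 (y) mm, to 82 mm above the underside. Origin at the centre of the underside. A 70 mm wide face (x = +30 or -30 mm, either will do) goes against the stop. Two dark screw holes, either side of the grip along y. Swaps places with the tin between starts.
- grip (a point): Middle of the wooden grip, on the handle's axis 55 mm above its underside; pinch it across its 22 mm (y) from above.
- tin: Bystander: low aluminium can, 68 mm diameter, 45 mm high, origin at the centre of its underside. It and the handle swap places between starts.
- jar: Bystander: amber glass jar, 68 mm diameter, 110 mm high, beyond the fixture.
- screwdriver: Bystander: screwdriver lying beyond the fixture.
- sampler: Bystander: sampling scoop with wooden handle, 210 mm long, lying at the left.
There are look-alikes about, which are no part of the job. What is shaped like the handle but blue is not meant.

How it is judged:
On the way, in this order (a step that is already met when the one before it is completed fails the run):
1. the gate lever stands in the open notch (value of joint gate_lever between 1.1 and 1.3 rad), for 0.3 s.
2. the handle, gripped, presses its foot flat, square and centred on the stop, pointer between the marks, steady (all of step 1 and value of joint stop between 0.0155 and 0.0325 m and contact force between handle and stop between 6 and 19 N and contact force between the fingers and handle above 2 N and z of handle in the frame of fixture below 0.017 m and angle between the x axis of handle and the x axis of fixture, either way round below 0.12 rad and angle between handle's own z axis and vertical below 0.1 rad and y of handle in the frame of fixture between -0.012 and 0.012 m), for 1 s.
At the end, for the whole second after the job is handed in: Still held: fingers on the handle, its foot pressing the stop with 6 to 19 N, stop travel 15.5 to 32.5 mm (pointer between the marks), foot within 5 mm of the bed, within 12 mm of the stop's centre line, square within 0.12 rad, upright within 0.1 rad, at rest; gate lever within 0.1 rad of the notch (all of step 2 and linear speed of handle below 0.01 m/s and velocity of joint stop between -0.01 and 0.01 m/s); the arm keeps its last pose, push and grip.
It fails at once if the stop is rammed (travel over 39 mm or over 30 N) (value of joint stop above 0.039 m or contact force between handle and stop above 30 N).
It fails at once if the tin is disturbed (moved over 20 mm) (distance of tin from where it was at the start of the episode above 0.02 m).
It fails at once if the jar is disturbed (moved over 20 mm) (distance of jar from where it was at the start of the episode above 0.02 m).
It fails at once if the screwdriver is disturbed (moved over 20 mm) (distance of screwdriver from where it was at the start of the episode above 0.02 m).
It fails at once if the sampler is disturbed (moved over 20 mm) (distance of sampler from where it was at the start of the episode above 0.02 m).
It also fails if it takes over 58 s, if anything falls off the work surface, if the arm or the gripper's body presses on something with over 40 N, if the wrist force passes 120 N, or if a joint passes its speed limit or range.

### The arm

A 6-joint arm with a two-finger parallel gripper is mounted at the origin on the work surface. World frame = base frame: x ahead of the robot, y to its left, z up, the work surface at z = 0. Lengths are in m, angles in rad, forces in N, time in s.
With the tool pointing down it reaches from about 0.425 to 0.95 m from the base axis. Payload 3.5 kg.
Tool frame: the origin (TCP) lies midway between the tips of the shut fingers; the grasp point (between the pads) lies 19 mm behind it; z points along the fingers, y is the line along which they close (so a half turn about z gives the same grasp; the last joint's range is limited). The gripper opens to 85 mm and grips with 20 to 120 N. Pads are 22 mm wide; open, the fingers measure 114 mm over their backs; the gripper's body (76 mm by 85 mm) begins 54 mm behind the grasp point. The pads swing forward as they close: fully open they stand 13 mm farther back than shut.
Start: joints at [1.002, 0.286, 1.577, -0, 1.279, -0.15], TCP at [0.274, 0.617, 0.231] pointing down, gripper open.
Joint ranges: [-2.77, 2.77], [-0.9, 2.22], [0.21, 2.48], [-1.53, 4.67], [0.24, 2.81], [-2.84, 2.84]. Speed limits (rad/s): [2.79, 2.79, 3.14, 3.14, 3.14, 3.14].

### API

Orientations are given as a unit quaternion [x, y, z, w].
In Python, from plant import get_state, read_camera, ctrl gives the robot as it stands.
- The arm moves only by the shell command python3 -m crank 'ROWS' [FORCE]. ROWS is JSON, a list of rows, each a list of 3 entries, a list of its own where there are three numbers: the shift along the tool's x, y, z in mm, then the turn about the tool's z in degrees, then the closure in counts, from 0 (fully open) to 255 (shut). In form: [[[tx, ty, tz], yaw, claw], ...]. A call has 1 to 10 rows; each row is the pose to reach, as a shift and turn from the pose commanded when the call began, along the tool's axes at that moment; what a row does not reach only later rows make up. A row lasts 1/10 s, in which the tool goes at most 50 mm and 8.59 degrees, less where a joint would pass 70% of its speed; a pose out of reach is approached as far as the arm can. A call with a gripper value outside its range is refused whole. The fingers move at their own pace and stop on an object; FORCE is the grip in N (left out, the last holds). Time passes only in rows, so rows that repeat a pose let the fingers close. It gives the time, the measured TCP pose, the force, the opening and the grip force at its end, in the units of the state.
- get_state(): the state, without advancing time (a new reading comes with each control period).
- read_camera(name): name is "scene" or "top" or "wrist"; returns a dict with "frame" (400x640x3 uint8, blue, green, red), "range_z" (400x640 float32, m along the optical axis (not along the pixel's ray), 0 where there is no reading), "vfov" (degrees; the focal length in pixels is half the picture's height over the tangent of half this angle, whatever the lens; pixels are square), "cx", "cy" (the principal point, pixels), "k1" (the pictures are not rectified: a ray, as slopes to the right and down, at radius r is drawn at 1 + k1 r^2 times it, then the intrinsics apply), "origin" and "orientation" of the camera in the world. Camera axes: x right, y down, z forward; pixel columns grow to the right and rows downward; lengths in m; the calibration is good to about 2 mm. A picture is of the moment at which its call begins.
- ctrl.sign_off(): hands the job in; it is judged then, once.
The state is a dict: "time": time; "qpos": joint angles; "dq": joint speeds; "joint_efforts": joint torques, N m; "eef_pos": TCP position; "tcp_rot": TCP orientation; "contact_force": force on the tool from outside, world axes, zero at the start; "wrist_torque": the same for the moment, N m; "opening": opening from 0.0 (shut) to 1.0 (fully open); "finger_force": force on a finger pad.
Only numpy, scipy, OpenCV 4.12 (cv2) and the standard library are available. Lean on these libraries where they do the work, as an engineer would, in place of code of your own. Each camera call takes 0.05 s, during which the arm holds its last target. There are 200 camera calls.

## Working session

There is one attempt and no reset: what is moved stays moved. The work goes in short steps, Python scripts to look and compute and a shell command to move; the robot and the scene stay as the last step left them, time stands still between calls to the robot, and variables do not carry over. Pictures are saved under pics/ and viewed, at most 10 in all, crops included, and the job is handed in when it is done.

```bash
ls; mkdir -p pics
cat > h.py <<'E'
import numpy as np, cv2
from scipy.spatial.transform import Rotation as R
from plant import get_state, read_camera, ctrl
def K(c):
    f=c['frame'].shape[0]/2/np.tan(np.radians(c['vfov'])/2)
    return np.array([[f,0,c['cx']],[0,f,c['cy']],[0,0,1]])
def rays(c,px):
    k=c['k1'];p=(np.array(px,float).reshape(-1,2)-[c['cx'],c['cy']])/K(c)[0,0]
    q=p.copy()
    for _ in range(30): q=p/(1+k*(q**2).sum(1,keepdims=True))
    return np.c_[q,np.ones(len(q))]
def onplane(c,px,z):
    d=rays(c,px)@R.from_quat(c['orientation']).as_matrix().T
    o=np.array(c['origin']); return o+d*((z-o[2])/d[:,2])[:,None]
def bydepth(c,px):
    px=np.array(px).reshape(-1,2).astype(int)
    z=c['range_z'][px[:,1],px[:,0]]
    return np.array(c['origin'])+(rays(c,px)*z[:,None])@R.from_quat(c['orientation']).as_matrix().T
def proj(c,P):
    q=(np.array(P,float).reshape(-1,3)-c['origin'])@R.from_quat(c['orientation']).as_matrix()
    s=q[:,:2]/q[:,2:]; s=s*(1+c['k1']*(s**2).sum(1,keepdims=True))
    return s*K(c)[0,0]+[c['cx'],c['cy']]
E
python3 - <<'E'
from h import *
import pickle
s=get_state();print({k:np.round(v,3) for k,v in s.items()})
for n in ('scene','top'):
    c=read_camera(n);cv2.imwrite(f'pics/{n}0.png',c['frame']);pickle.dump(c,open(n+'.pkl','wb'))
    print(n,c['origin'],c['orientation'],c['vfov'],c['k1'],c['cx'],c['cy'],(c['range_z']>0).mean())
E
```

```text
pics
{'time': np.float64(0.0), 'qpos': array([ 1.002,  0.287,  1.578,  0.   ,  1.279, -0.15 ]), 'dq': array([ 0.   , -0.001,  0.002, -0.001, -0.   , -0.   ]), 'joint_efforts': array([-0.0000e+00, -4.0598e+01, -2.9263e+01, -0.0000e+00,  6.0000e-03,
        0.0000e+00]), 'eef_pos': array([0.274, 0.616, 0.23 ]), 'tcp_rot': array([ 0.208,  0.978, -0.001, -0.   ]), 'contact_force': array([ 0.785,  0.746, -0.816]), 'wrist_torque': array([-0.051,  0.037,  0.009]), 'finger_force': np.float64(0.0), 'opening': np.float64(0.999)}
scene [1.47512913 0.02933264 1.20277269] [ 0.66853075  0.671289   -0.22425375 -0.22835929] 45.40739580323519 -0.06904166298175819 325.05874971844116 201.18460528652935 0.9962109375
top [0.45021759 0.03102175 1.16213975] [ 0.70569686 -0.70458371  0.0511781  -0.05417148] 53.74321268895497 -0.0931649619632821 323.8322643360271 197.57848190447055 0.995984375
```

View pics/top0.png

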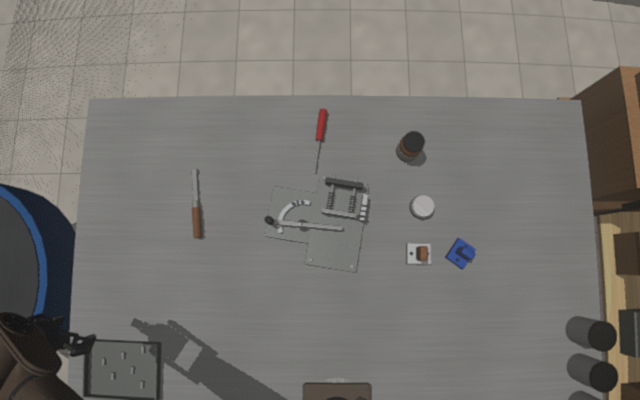

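View pics/scene0.png

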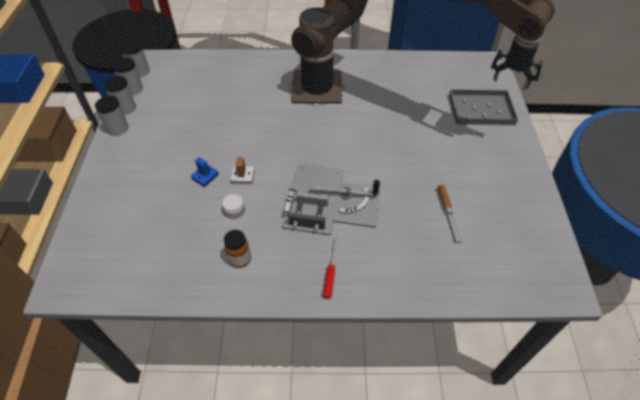

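The top view shows the fixture near (330,225) with its +x up the picture, the lever knob at (268,220), the wooden-grip handle at (419,254) beside the blue look-alike (461,253), and the tin at (422,207). The scene view agrees.

Run:
```python
from h import *
import pickle
c=pickle.load(open('top.pkl','rb'));f=c['frame']
a=f[170:280,255:435]
cv2.imwrite('pics/crop0.png',cv2.resize(a,None,fx=4.4,fy=4.4,interpolation=cv2.INTER_CUBIC))
for n in('top','scene'):
    c=pickle.load(open(n+'.pkl','rb'));f=c['frame']
    h=cv2.cvtColor(f,cv2.COLOR_BGR2HSV)
    m=cv2.inRange(h,(3,90,40),(16,255,220))
    k,l,st,ce=cv2.connectedComponentsWithStats(m)
    for i in range(1,k):
        if st[i,4]>40:
            p=bydepth(c,ce[i]); 
            if -.1<p[0,2]<.2: print(n,ce[i].round(1),st[i],p.round(3), bydepth(c,np.argwhere(l==i)[:,::-1])[:,2].max())
```

```text
top [628.3 134.3] [ 608   67   32  134 2505] [[ 0.867 -1.035 -0.093]] 1.162139750625241
top [405.  148.5] [400 138  16  17  60] [[ 0.752 -0.192  0.094]] 0.0905559062955077
top [195.9 221.8] [192 208   8  30 176] [[0.551 0.411 0.028]] 1.162139750625241
top [423.  253.1] [420 247   7  13  88] [[ 0.46  -0.235  0.083]] 1.162139750625241
scene [240.1 165.7] [237 157   7  19 109] [[ 0.482 -0.231  0.084]] 0.08672082470189602
scene [443.8 196.1] [438 185  13  23 150] [[0.561 0.404 0.034]] 0.03383960944219
scene [237.1 250.1] [225 240  23  17 194] [[ 0.797 -0.203  0.093]] 0.11161354833149106
```

View pics/crop0.png

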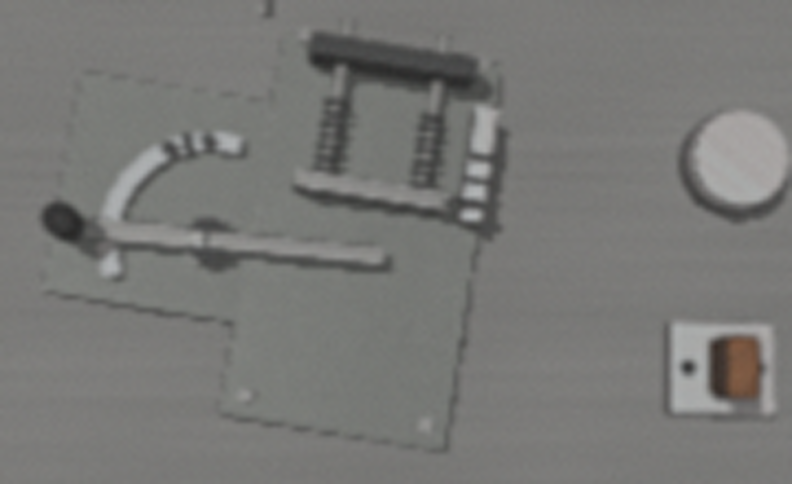

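The crop shows the bed's near corners at crop (222,413) and (446,450), the gate blade barring the bed, the notch mark on the sector at (187,145) between the studs, and the handle foot spanning (668..775, 322..415).

```bash
cat > m.py <<'E'
from h import *
import pickle
c=pickle.load(open('top.pkl','rb'))
q=lambda *p:(np.array(p).reshape(-1,2)+.5)/4.4+[255,170]-.5
A,B,D=onplane(c,q(222,413,446,450,478,240),.012)
E1,E2=onplane(c,q(45,292,82,70),.012)
print('AB',np.linalg.norm(A-B),'yaw AB',np.degrees(np.arctan2(*((A-B)[[1,0]]))) -90,'BD',np.degrees(np.arctan2((D-B)[1],(D-B)[0])),'E',np.degrees(np.arctan2((E2-E1)[1],(E2-E1)[0])))
yaw=np.mean([np.degrees(np.arctan2((A-B)[1],(A-B)[0]))-90,np.degrees(np.arctan2((D-B)[1],(D-B)[0])),np.degrees(np.arctan2((E2-E1)[1],(E2-E1)[0]))])
Rz=R.from_euler('z',yaw,degrees=True).as_matrix()
O=(A+B)/2+Rz@[.14,0,0];O[2]=0
fx=lambda P:(np.atleast_2d(P)-O)@Rz
W=lambda P:O+np.atleast_2d(P)@Rz.T
if __name__=='__main__':
    print('yaw',yaw,'O',O); print('E in fix',fx(np.array([E1,E2])).round(3))
    print('piv',W([-.03,.1,.07]))
    kn=onplane(c,q(62,216),.093); print('knob',kn,fx(kn))
    k=fx(kn)[0]-[-.03,.1,0]; print('lever ang',np.arctan2(k[0],k[1]),np.hypot(k[0],k[1]))
    bl=onplane(c,q(386,258),.04);k=fx(bl)[0]-[-.03,.1,0];print('blade',fx(bl),np.arctan2(-k[0],-k[1]))
    st=onplane(c,q(295,182,452,212),.05);print('stop top',fx(st))
    print('handle corners',H:=onplane(c,q(668,322,775,322,775,415,668,415),.022),H.mean(0))
    print('grip top',onplane(c,q(741,370),.082)); print('tin',onplane(c,q(742,158),.045))
    for a in (0,.3,.6,.9,1.2): print(a,'knob W',W([-.03+.09*np.sin(a),.1+.09*np.cos(a),.07]).round(3))
    T=R.from_quat(get_state()['tcp_rot']).as_matrix();print('tool axes\n',T.round(3))
E
python3 m.py
```

```text
AB 0.1484991054600475 yaw AB -9.214125709179342 BD -9.242173735329027 E -8.225402146262537
yaw -8.89390053025697 O [ 0.55725061 -0.00513253  0.        ]
E in fix [[-0.08   0.203  0.012]
 [ 0.071  0.205  0.012]]
piv [[0.54307184 0.09830326 0.07      ]]
knob [[0.5524486  0.18579924 0.093     ]] [[-0.03426331  0.18789365  0.093     ]]
lever ang -0.04846739376285094 0.08799698207616755
blade [[-0.02443597 -0.01568191  0.04      ]] -0.04806064482247899
stop top [[ 0.01408458  0.04990035  0.05      ]
 [ 0.01063619 -0.05286705  0.05      ]]
handle corners [[ 0.48992761 -0.20247105  0.022     ]
 [ 0.48968117 -0.27340063  0.022     ]
 [ 0.42912927 -0.27151281  0.022     ]
 [ 0.42953036 -0.20104221  0.022     ]] [ 0.4595671  -0.23710667  0.022     ]
grip top [[ 0.45802514 -0.23509584  0.082     ]]
tin [[ 0.59537868 -0.24922204  0.045     ]]
0 knob W [[0.557 0.187 0.07 ]]
0.3 knob W [[0.583 0.179 0.07 ]]
0.6 knob W [[0.605 0.164 0.07 ]]
0.9 knob W [[0.621 0.143 0.07 ]]
1.2 knob W [[0.631 0.118 0.07 ]]
tool axes
 [[-0.914  0.407 -0.001]
 [ 0.407  0.914 -0.002]
 [ 0.    -0.002 -1.   ]]
```

```bash
python3 -m crank '[[[-430,-281,80],72,100],[[-430,-281,80],72,100],[[-430,-281,80],72,100],[[-430,-281,80],72,100],[[-430,-281,80],72,100],[[-430,-281,80],72,100],[[-430,-281,80],72,100],[[-430,-281,80],72,100],[[-430,-281,80],72,100],[[-430,-281,80],72,100]]'; python3 -m crank '[[[0,0,0],0,100]]'
python3 - <<'E'
from h import *
c=read_camera('wrist');cv2.imwrite('pics/w1.png',c['frame'])
print(c['origin'],c['orientation']);s=get_state();print(s['eef_pos'],R.from_quat(s['tcp_rot']).as_matrix().round(3),s['opening'],s['time'])
import pickle;pickle.dump(c,open('w1.pkl','wb'))
from m import W
print(proj(c,W([-.03-.0044,.1899,.093])),proj(c,W([-.03,.1,.04])))
E
```

```text
time: 1.1
eef_pos: [0.5428, 0.1997, 0.1537]
tcp_rot: [0.743, 0.669, -0.0, -0.0]
contact_force: [0.2, 0.2, -0.6]
opening: 0.606
finger_force: 0.0
time: 1.2
eef_pos: [0.5442, 0.1967, 0.1529]
tcp_rot: [0.745, 0.667, -0.001, 0.0]
contact_force: [0.5, 1.3, -0.1]
opening: 0.604
finger_force: 0.0
[0.55093692 0.26249544 0.29499202] [ 0.98946432 -0.05498266 -0.00815839  0.13368136]
[0.54301337 0.19893144 0.1531906 ] [[ 0.11   0.994 -0.002]
 [ 0.994 -0.11  -0.   ]
 [-0.001 -0.002 -1.   ]] 0.6081314845181006 1.25
AB 0.1484991054600475 yaw AB -9.214125709179342 BD -9.242173735329027 E -8.225402146262537
[[336.96444138 226.50000055]] [[333.13348049 307.87611871]]
```

View pics/w1.png

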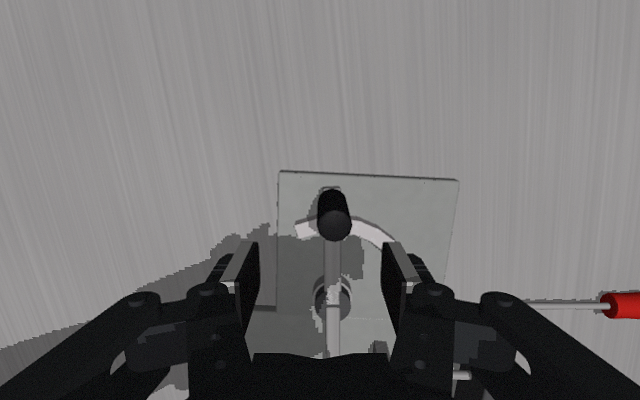

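The wrist view shows the knob top at (334,225), within 1 mm of my estimate, with the studs' sector beside it. Going down over it.

```bash
python3 -m crank '[[[-11,9,0],0,100],[[-11,9,30],0,100],[[-11,9,65],0,100],[[-11,9,90],0,100],[[-11,9,102],0,100],[[-11,9,102],0,100],[[-11,9,102],0,180],[[-11,9,102],0,255],[[-11,9,102],0,255],[[-11,9,102],0,255]]' 20; python3 -m crank '[[[0,0,0],0,255],[[0,0,0],0,255],[[0,0,0],0,255]]'
python3 - <<'E'
from h import *
from m import fx
s=get_state();print(R.from_quat(s['tcp_rot']).as_matrix().round(3),s['eef_pos'])
k=fx(s['eef_pos'])[0]-[-.03,.1,0];a0=np.arctan2(k[0],k[1]);print(a0,np.hypot(*k[:2]))
E
```

```text
time: 2.25
eef_pos: [0.5518, 0.1902, 0.0545]
tcp_rot: [0.743, 0.669, 0.002, 0.001]
contact_force: [1.0, 3.1, 5.7]
opening: 0.253
finger_force: 21.3
time: 2.55
eef_pos: [0.5518, 0.1902, 0.0545]
tcp_rot: [0.743, 0.669, 0.002, 0.001]
contact_force: [-0.2, 1.7, 6.0]
opening: 0.251
finger_force: 21.5
AB 0.1484991054600475 yaw AB -9.214125709179342 BD -9.242173735329027 E -8.225402146262537
[[ 0.104  0.995  0.004]
 [ 0.995 -0.104  0.001]
 [ 0.001  0.004 -1.   ]] [0.55176689 0.19023452 0.05449258]
-0.06092627737393786 0.09234153853523483
```

```bash
python3 -m crank '[[[-0.7,11.3,0],7.2,255],[[-2.8,22.4,0],14.4,255],[[-6.3,33.1,0],21.6,255],[[-11.1,43.4,0],28.8,255],[[-17.2,52.9,0],36,255],[[-24.4,61.6,0],43.2,255],[[-32.6,69.3,0],50.4,255],[[-41.8,76,0],57.6,255],[[-51.7,81.4,0],64.8,255],[[-62.2,85.6,0],72,255]]'; python3 -m crank '[[[0,0,0],0,255],[[0,0,0],0,255],[[0,0,0],0,255]]'
python3 - <<'E'
from h import *
from m import fx
s=get_state();print(R.from_quat(s['tcp_rot']).as_matrix().round(3),s['eef_pos'])
k=fx(s['eef_pos'])[0]-[-.03,.1,0];a0=np.arctan2(k[0],k[1]);print(a0,np.hypot(*k[:2]))
E
```

```text
time: 3.55
eef_pos: [0.6328, 0.1197, 0.0546]
tcp_rot: [0.995, 0.102, 0.005, -0.001]
contact_force: [7.5, 4.4, 0.0]
opening: 0.253
finger_force: 20.9
time: 3.85
eef_pos: [0.633, 0.1186, 0.0546]
tcp_rot: [0.995, 0.104, 0.006, 0.0]
contact_force: [8.3, -0.0, -0.9]
opening: 0.252
finger_force: 20.9
AB 0.1484991054600475 yaw AB -9.214125709179342 BD -9.242173735329027 E -8.225402146262537
[[ 0.978  0.206  0.011]
 [ 0.206 -0.978  0.001]
 [ 0.011  0.002 -1.   ]] [0.63304434 0.11856692 0.05462048]
1.194044158861644 0.09222616928934016
```

```bash
python3 -m crank '[[[0,0,0],0,100],[[0,0,0],0,100],[[0,0,0],0,100],[[0,0,0],0,100],[[0,0,-40],0,100],[[0,0,-90],0,100],[[0,0,-140],0,100],[[0,0,-140],0,100]]'
python3 - <<'E'
from h import *
import m
c=read_camera('top');cv2.imwrite('pics/t2.png',cv2.resize(c['frame'][170:280,255:435],None,fx=4.4,fy=4.4,interpolation=cv2.INTER_CUBIC))
s=get_state();T=R.from_quat(s['tcp_rot']).as_matrix();print(T.round(3),s['eef_pos'])
d=np.array([.459,-.236,.19])-s['eef_pos'];print('delta tool mm',(d@T)*1000, 'yaw needed', )
E
```

```text
time: 4.65
eef_pos: [0.6336, 0.1192, 0.2026]
tcp_rot: [0.994, 0.105, 0.008, 0.001]
contact_force: [0.3, -0.1, 1.2]
opening: 0.609
finger_force: 0.0
AB 0.1484991054600475 yaw AB -9.214125709179342 BD -9.242173735329027 E -8.225402146262537
[[ 0.978  0.208  0.01 ]
 [ 0.208 -0.978  0.   ]
 [ 0.01   0.002 -1.   ]] [0.63157006 0.11909115 0.19829845]
delta tool mm [-242.79828284  311.36243037    6.43762185] yaw needed
```

View pics/t2.png

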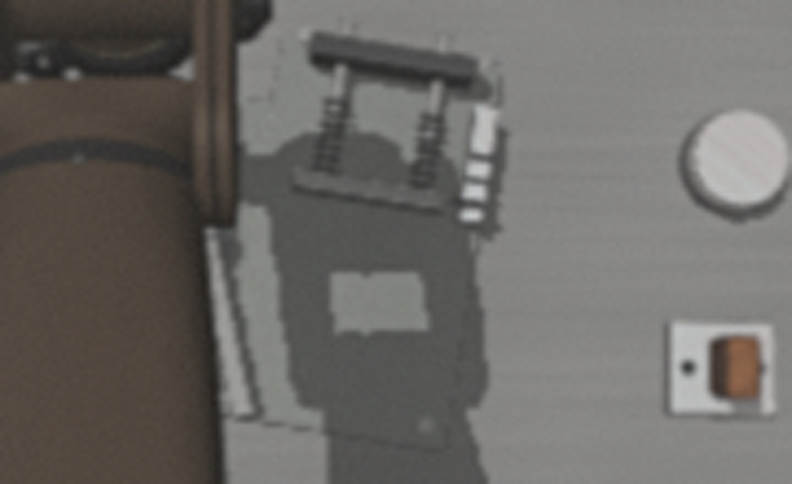

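The top view shows the blade swung clear of the bed, its end at crop (250,415); the arm hides the rest of the lever. Going above the handle.

```bash
python3 -m crank '[[[-243,311,7],12,70],[[-243,311,7],12,70],[[-243,311,7],12,70],[[-243,311,7],12,70],[[-243,311,7],12,70],[[-243,311,7],12,70],[[-243,311,7],12,70],[[-243,311,7],12,70],[[-243,311,7],12,70],[[-243,311,7],12,70]]'
python3 - <<'E'
from h import *
c=read_camera('wrist');cv2.imwrite('pics/w3.png',c['frame'])
t=read_camera('top');cv2.imwrite('pics/t3.png',cv2.resize(t['frame'][170:280,255:435],None,fx=4.4,fy=4.4,interpolation=cv2.INTER_CUBIC))
import pickle;pickle.dump(c,open('w3.pkl','wb'));pickle.dump(t,open('t3.pkl','wb'))
s=get_state();print(R.from_quat(s['tcp_rot']).as_matrix().round(3),s['eef_pos'])
E
```

```text
time: 5.7
eef_pos: [0.4547, -0.2359, 0.1837]
tcp_rot: [1.0, -0.001, -0.001, -0.001]
contact_force: [0.3, -1.0, 0.0]
opening: 0.725
finger_force: 0.0
[[ 1.     0.001 -0.001]
 [ 0.001 -1.     0.002]
 [-0.001 -0.002 -1.   ]] [ 0.45566624 -0.23461181  0.18426911]
```

View pics/w3.png

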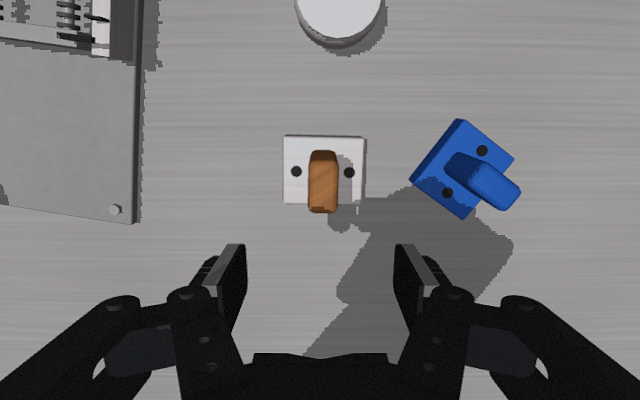

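View pics/t3.png

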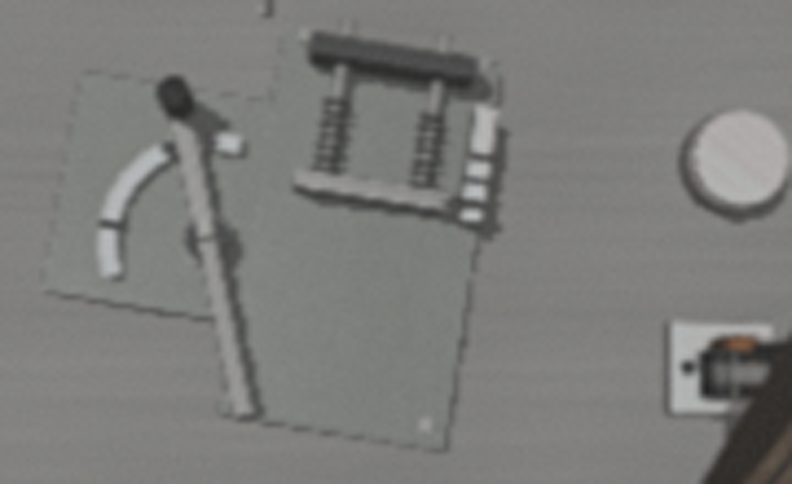

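The wrist view shows the handle foot with corners (284,135), (364,137), (284,204) and the grip top centre near (323,200); the fingers straddle its line. The top view shows the lever over the studs, knob top at crop (175,90), blade end at (245,412).

Run:
```python
from m import *
t=pickle.load(open('t3.pkl','rb'));w=pickle.load(open('w3.pkl','rb'))
k=fx(onplane(t,q(175,90),.093))[0]-[-.03,.1,0];print('lever',np.arctan2(k[0],k[1]),np.hypot(*k[:2]))
k=fx(onplane(t,q(244,410),.04))[0]-[-.03,.1,0];print('blade',np.arctan2(-k[0],-k[1]))
H=onplane(w,[[284,135],[364,137],[284,204],[365,206]],.022);print(H.round(4),H.mean(0))
G=onplane(w,[[309,212],[337,213],[323,200]],.082);print(G.round(4))
h=cv2.cvtColor(w['frame'],cv2.COLOR_BGR2HSV);mk=cv2.inRange(h,(5,100,40),(18,255,255));P=bydepth(w,np.argwhere(mk>0)[:,::-1]);P=P[(P[:,2]<.2)&(P[:,2]>.02)]
zt=np.percentile(P[:,2],95);tp=P[P[:,2]>zt-.006];print('grip top z',zt,tp.min(0),tp.max(0),np.median(tp,0))
hh=bydepth(w,[[296,150],[296,195],[355,145]]);print('foot z',hh[:,2])
# two-view height of grip top centre
c0=c; r=[(np.array(x['origin']),(rays(x,p)@R.from_quat(x['orientation']).as_matrix().T)[0]) for x,p in((c0,q(741,366)),(w,[[323,203]]))]
Am=np.c_[r[0][1],-r[1][1]];s=np.linalg.lstsq(Am,r[1][0]-r[0][0],rcond=None)[0];print('tri',r[0][0]+s[0]*r[0][1],r[1][0]+s[1]*r[1][1])
for p in(.012,):print('bed W',W([-.04,0,p]),'stop contact hand x',W([.012-.03,0,p]))
```

```text
AB 0.1484991054600475 yaw AB -9.214125709179342 BD -9.242173735329027 E -8.225402146262537
lever 1.2106178056858174 0.09044138857250562
blade 1.2005228964576373
[[ 0.4913 -0.2057  0.022 ]
 [ 0.4894 -0.2735  0.022 ]
 [ 0.4304 -0.204   0.022 ]
 [ 0.4284 -0.2762  0.022 ]] [ 0.45986845 -0.23983682  0.022     ]
[[ 0.4422 -0.2284  0.082 ]
 [ 0.4414 -0.2485  0.082 ]
 [ 0.4512 -0.2384  0.082 ]]
grip top z 0.08241950059546074 [ 0.44105616 -0.24914663  0.07656514] [ 0.48001879 -0.22757589  0.08380129] [ 0.46147071 -0.2384468   0.08110293]
foot z [0.0221167  0.02115099 0.02328121]
tri [ 0.46032908 -0.23099148  0.09894278] [ 0.45448368 -0.2383585   0.10070271]
bed W [[0.51773156 0.00105168 0.012     ]] stop contact hand x [[ 0.53946703 -0.00234963  0.012     ]]
```

```bash
python3 -m crank '[[[4,3,0],1,70],[[4,3,50],1,70],[[4,3,100],1,70],[[4,3,135],1,70],[[4,3,153],1,70],[[4,3,153],1,70],[[4,3,153],1,150],[[4,3,153],1,255],[[4,3,153],1,255],[[4,3,153],1,255]]' 100; python3 -m crank '[[[0,0,0],0,255],[[0,0,0],0,255],[[0,0,0],0,255]]'
```

```text
time: 6.8
eef_pos: [0.4614, -0.2395, 0.0345]
tcp_rot: [1.0, -0.009, 0.002, 0.001]
contact_force: [0.1, 1.7, 4.9]
opening: 0.244
finger_force: 98.4
time: 7.1
eef_pos: [0.4613, -0.2395, 0.0345]
tcp_rot: [1.0, -0.009, 0.002, 0.001]
contact_force: [0.5, 2.1, 7.2]
opening: 0.249
finger_force: 98.7
```

```bash
python3 -m crank '[[[0,0,-30],0,255],[[0,0,-70],0,255],[[0,0,-70],2,255],[[20,-80,-70],4,255],[[32,-125,-70],6,255],[[42,-170,-70],8,255],[[50,-215,-70],8,255],[[53,-242,-70],8,255],[[53,-242,-70],8,255],[[53,-242,-70],8,255]]'; python3 -m crank '[[[0,0,0],0,255],[[0,0,0],0,255]]'
python3 - <<'E'
from h import *
from m import fx
c=read_camera('wrist');cv2.imwrite('pics/w4.png',c['frame'])
import pickle;pickle.dump(c,open('w4.pkl','wb'))
s=get_state();T=R.from_quat(s['tcp_rot']).as_matrix();print(T.round(3),s['eef_pos'],fx(s['eef_pos']),np.degrees(np.arctan2(T[1,0],T[0,0])))
E
```

```text
time: 8.1
eef_pos: [0.5164, 0.0032, 0.1019]
tcp_rot: [0.997, -0.077, -0.0, 0.0]
contact_force: [-0.3, -0.8, -2.7]
opening: 0.244
finger_force: 99.5
time: 8.3
eef_pos: [0.5168, 0.0009, 0.1022]
tcp_rot: [0.997, -0.079, -0.0, 0.0]
contact_force: [0.5, 0.2, -1.7]
opening: 0.245
finger_force: 99.5
AB 0.1484991054600475 yaw AB -9.214125709179342 BD -9.242173735329027 E -8.225402146262537
[[ 0.987 -0.159 -0.   ]
 [-0.159 -0.987 -0.   ]
 [-0.     0.    -1.   ]] [0.51685384 0.00079922 0.1022879 ] [[-0.04082813 -0.00038513  0.1022879 ]] -9.12969252121006
```

View pics/w4.png

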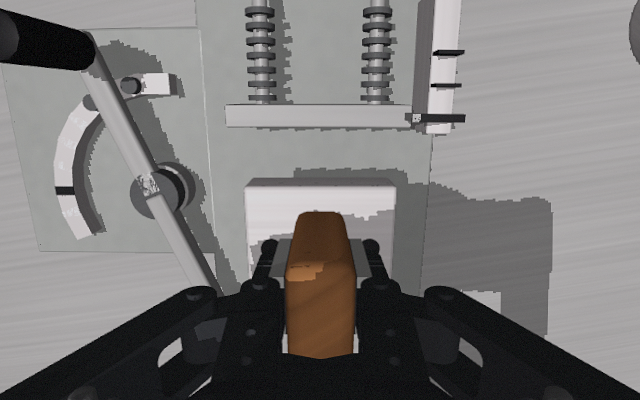

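The wrist view shows the foot's front edge at (246,186)–(396,184), the stop's top front edge at (227,127)–(412,129), the unpressed pointer at (440,118), and the lever between the studs.

Run:
```python
from m import *
w=pickle.load(open('w4.pkl','rb'))
zf=np.median(bydepth(w,[[265,205],[270,195],[360,195],[380,200]])[:,2]);zs=np.median(bydepth(w,[[250,116],[300,116],[350,116],[400,116]])[:,2]);zb=np.median(bydepth(w,[[250,150],[400,150],[300,150]])[:,2]);print(zf,zs,zb)
g=cv2.cvtColor(w['frame'],cv2.COLOR_BGR2GRAY).astype(float)
def edge(lo,hi,cols,sgn):
    p=[]
    for u in cols:
        d=np.diff(g[lo:hi,u])*sgn; p.append([u,lo+d.argmax()+.5])
    p=np.array(p);k=np.polyfit(p[:,0],p[:,1],1);r=p[:,1]-np.polyval(k,p[:,0]);p=p[abs(r)<1.5];k=np.polyfit(p[:,0],p[:,1],1);return k
for n,px,z in(('foot',[[246,186],[396,184.5]],zf),('stoptop',[[226,127],[412,128]],zs),('stopback',[[226,105],[412,105]],zs)):
    F=fx(onplane(w,px,z));d=F[1]-F[0];print(n,F.round(4),'mid y',F[:,1].mean(),'width',np.hypot(*d[:2]),'slope deg',np.degrees(np.arctan2(d[0],-d[1])))
for cc in(edge(178,196,range(255,300,3),1),edge(178,196,range(350,392,3),1)):print(cc)
```

```text
AB 0.1484991054600475 yaw AB -9.214125709179342 BD -9.242173735329027 E -8.225402146262537
0.08897868562905548 0.05169316017823487 0.01165447499978342
foot [[-0.0122  0.0319  0.089 ]
 [-0.0118 -0.0355  0.089 ]] mid y -0.0018147651227945621 width 0.06744615219758524 slope deg 0.3791868346097277
stoptop [[ 0.0113  0.0488  0.0517]
 [ 0.0104 -0.0507  0.0517]] mid y -0.0009190906664573763 width 0.0995404146919211 slope deg -0.5252192695261465
stopback [[ 0.0227  0.0481  0.0517]
 [ 0.0224 -0.05    0.0517]] mid y -0.0009552819408050334 width 0.09803488011069238 slope deg -0.22487824694212336
[-1.07142857e-02  1.88790476e+02]
[-3.27406386e-16  1.85500000e+02]
```

```bash
python3 -m crank '[[[0,0,20],0,255],[[0,0,35],0,255],[[0,0,45],0,255],[[0,0,50],0,255],[[0,0,52],0,255],[[0,0,54],0,255],[[0,0,54],0,255],[[0,0,54],0,255]]'; python3 -c "
from h import *
s=get_state();print(s['contact_force'],s['eef_pos'])"
```

```text
time: 9.15
eef_pos: [0.5175, 0.0022, 0.049]
tcp_rot: [0.997, -0.078, 0.001, 0.0]
contact_force: [0.1, -0.2, -1.4]
opening: 0.246
finger_force: 99.5
[ 0.09965452 -0.19037711 -1.36869977] [0.51746485 0.00215832 0.04895553]
```

```bash
python3 -m crank '[[[5,0,1],0,255],[[10,0,1],0,255],[[14,0,1],0,255],[[17,0,1],0,255],[[20,0,1],0,255],[[23,0,1],0,255],[[26,0,1],0,255],[[28,0,1],0,255],[[28,0,1],0,255],[[28,0,1],0,255]]'
```

```text
time: 10.15
eef_pos: [0.5442, -0.0021, 0.0472]
tcp_rot: [0.997, -0.078, -0.001, -0.0]
contact_force: [-1.2, 0.7, -1.8]
opening: 0.246
finger_force: 99.7
```

```bash
python3 -m crank '[[[2,0,0],0,255],[[4,0,0],0,255],[[6,0,0],0,255],[[8,0,0],0,255],[[10,0,0],0,255],[[10,0,0],0,255],[[10,0,0],0,255]]'
```

```text
time: 10.85
eef_pos: [0.5533, -0.0035, 0.047]
tcp_rot: [0.997, -0.079, -0.002, -0.0]
contact_force: [-5.7, 1.3, 0.6]
opening: 0.246
finger_force: 100.0
```

```bash
python3 -m crank '[[[2,0,0],0,255],[[4,0,0],0,255],[[6,0,0],0,255],[[8,0,0],0,255],[[10,0,0],0,255],[[12,0,0],0,255],[[12,0,0],0,255],[[12,0,0],0,255],[[12,0,0],0,255]]'
python3 - <<'E'
from h import *
from m import fx
c=read_camera('wrist')
import pickle;pickle.dump(c,open('w5.pkl','wb'))
cv2.imwrite('pics/w5.png',c['frame'])
s=get_state();print(s['contact_force'],fx(s['eef_pos']))
E
```

```text
time: 11.75
eef_pos: [0.5625, -0.0049, 0.047]
tcp_rot: [0.997, -0.078, -0.006, -0.0]
contact_force: [-13.5, 1.6, 7.2]
opening: 0.243
finger_force: 100.8
AB 0.1484991054600475 yaw AB -9.214125709179342 BD -9.242173735329027 E -8.225402146262537
[-13.54658034   1.80679822   8.12918242] [[0.00520978 0.00102024 0.04700838]]
```

View pics/w5.png

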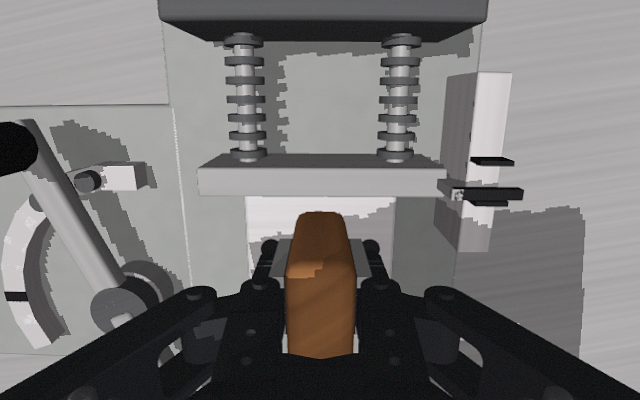

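The wrist view shows the foot against the stop, with the pointer at about row 193 between the marks at rows 161 and 203. Measuring it properly.

Run:
```python
from m import *
w=pickle.load(open('w5.pkl','rb'))
print('stop front edge',fx(onplane(w,[[198,196],[446,196]],.0505)).round(4))
print('stop depth z',bydepth(w,[[230,180],[320,180]])[:,2])
P=bydepth(w,[[505,193],[510,194],[515,193],[485,193]]);print('pointer z',P[:,2])
print('pointer',fx(onplane(w,[[505,193]],np.median(P[:,2]))),'marks',fx(onplane(w,[[490,161],[490,203]],.048)))
print('foot sides y',fx(onplane(w,[[246,205],[397,205]],.036)))
```

```text
AB 0.1484991054600475 yaw AB -9.214125709179342 BD -9.242173735329027 E -8.225402146262537
stop front edge [[ 0.0339  0.0494  0.0505]
 [ 0.0337 -0.051   0.0505]]
stop depth z [0.05193652 0.05003065]
pointer z [0.06741385 0.06822739 0.06698879 0.06779343]
pointer [[ 0.0396545  -0.06588641  0.06760364]] marks [[ 0.04761772 -0.06847949  0.048     ]
 [ 0.02992826 -0.07077062  0.048     ]]
foot sides y [[ 0.02550326  0.03328476  0.036     ]
 [ 0.02539638 -0.03454718  0.036     ]]
```

```bash
for i in 1 2 3; do python3 -m crank '[[[0.5,0,0],0,255],[[0.5,0,0],0,255],[[0.5,0,0],0,255],[[0.5,0,0],0,255],[[0.5,0,0],0,255],[[0.5,0,0],0,255],[[0.5,0,0],0,255],[[0.5,0,0],0,255],[[0.5,0,0],0,255],[[0.5,0,0],0,255]]'|grep -E 'time|eef|contact|finger'; done
python3 - <<'E'
from m import *
w=read_camera('wrist')
h=cv2.absdiff(w['frame'],pickle.load(open('w5.pkl','rb'))['frame']);print('max change near pointer rows',np.argwhere(h.max(2)[150:215,440:530]>60).shape)
g=cv2.cvtColor(w['frame'],cv2.COLOR_BGR2GRAY);print([int(x) for x in g[184:206,505]])
E
```

```text
time: 12.8
eef_pos: [0.5626, -0.005, 0.047]
contact_force: [-15.5, 1.3, 8.9]
finger_force: 100.9
time: 13.8
eef_pos: [0.5628, -0.005, 0.0471]
contact_force: [-15.7, 1.8, 10.2]
finger_force: 101.0
time: 14.8
eef_pos: [0.5629, -0.005, 0.0471]
contact_force: [-17.3, 1.0, 10.9]
finger_force: 101.0
AB 0.1484991054600475 yaw AB -9.214125709179342 BD -9.242173735329027 E -8.225402146262537
max change near pointer rows (329, 2)
[165, 165, 172, 149, 2, 10, 29, 38, 34, 38, 35, 34, 35, 38, 35, 36, 30, 13, 20, 34, 37, 35]
```

The wrist push has crept up because the foot also bears on the bed, so I'll relieve that slightly.

```bash
python3 -m crank '[[[0,0,-0.5],0,255],[[-0.5,0,-1],0,255],[[-0.5,0,-1],0,255],[[-0.5,0,-1],0,255],[[-0.5,0,-1],0,255],[[-0.5,0,-1],0,255]]'
python3 - <<'E'
from m import *
w=read_camera('wrist');s=get_state();print(fx(s['eef_pos']),R.from_quat(s['tcp_rot']).as_matrix()[:,2])
g=cv2.cvtColor(w['frame'],cv2.COLOR_BGR2GRAY)
for u in(505,515):print([int(x) for x in g[155:206,u]])
v=[150+np.diff(g[185:205,x].astype(int)).argmin()+35 for x in range(260,290,6)];print('stop/foot boundary',v)
cv2.imwrite('pics/w6.png',w['frame'])
E
```

```text
time: 15.45
eef_pos: [0.5628, -0.005, 0.0471]
tcp_rot: [0.997, -0.078, -0.007, -0.0]
contact_force: [-12.9, 1.6, 4.5]
opening: 0.241
finger_force: 100.4
AB 0.1484991054600475 yaw AB -9.214125709179342 BD -9.242173735329027 E -8.225402146262537
[[0.00550264 0.00101154 0.04707347]] [-0.01303435  0.00195703 -0.99991313]
[171, 171, 177, 140, 1, 6, 16, 38, 37, 36, 32, 64, 149, 169, 170, 171, 172, 169, 168, 169, 169, 171, 171, 175, 175, 176, 173, 169, 168, 166, 167, 153, 76, 11, 17, 30, 36, 42, 38, 40, 36, 34, 34, 35, 37, 52, 38, 22, 30, 37, 33]
[170, 170, 169, 169, 169, 170, 172, 175, 174, 174, 172, 170, 167, 169, 173, 170, 169, 170, 168, 171, 172, 174, 175, 176, 173, 171, 168, 166, 163, 165, 169, 157, 91, 12, 16, 31, 31, 37, 33, 38, 34, 35, 35, 30, 31, 114, 163, 175, 170, 171, 172]
stop/foot boundary [np.int64(194), np.int64(194), np.int64(194), np.int64(194), np.int64(194)]
```

View pics/w6.png

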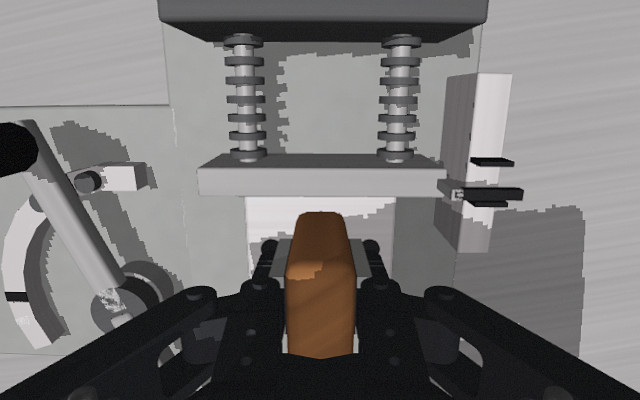

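The pointer (row 193) stands near midway between the marks, allowing for parallax. The push is about 11–13 N and the lever is still in its notch. I'll hold, then hand in.

```bash
for i in 1 2 3; do python3 -m crank '[[[0,0,0],0,255],[[0,0,0],0,255],[[0,0,0],0,255],[[0,0,0],0,255],[[0,0,0],0,255],[[0,0,0],0,255],[[0,0,0],0,255],[[0,0,0],0,255]]'|grep -E 'time|eef|contact|finger'; done; python3 -c "
from plant import ctrl
print(ctrl.sign_off())"
```

```text
time: 16.3
eef_pos: [0.5628, -0.005, 0.0471]
contact_force: [-13.3, 1.9, 5.0]
finger_force: 100.4
time: 17.1
eef_pos: [0.5628, -0.005, 0.0471]
contact_force: [-13.8, 1.6, 4.5]
finger_force: 100.4
time: 17.9
eef_pos: [0.5628, -0.005, 0.0471]
contact_force: [-13.2, 0.4, 5.0]
finger_force: 100.4
the job is handed in; nothing more can be done
None
```

The gate lever is in the open notch (about 1.2 rad), and the handle is held square and centred on the stop, pointer about midway (about 22 mm of travel), pressing with roughly 11–13 N; I held it over two seconds and handed it in still gripped, with no verdict shown.

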